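# Prop open the lid of the baking-cup box

## Robot

A 6-joint arm with a two-finger parallel gripper is mounted at the origin on the work surface; the furniture and walls round the work are solid. World frame = base frame: x ahead of the robot, y to its left, z up, the work surface at z = 0. Lengths are in m, angles in rad, forces in N, time in s.
With the tool pointing down it reaches from about 0.35 to 0.975 m from the base axis. Payload 4.9 kg.
Tool frame: the origin (TCP) lies at the very end of the fingers, on their centre line; the grasp point (between the pads) lies behind it (manip.pinch_z is the y of the grasp point in the tool frame, in m); y points along the fingers, x is the direction in which the jaws open and shut, and the axes are right-handed (so a half turn about y gives the same grasp; the last joint's range is limited). The gripper opens to 85 mm and grips with 20 to 120 N. Pads are 22 mm wide; open, the fingers measure 114 mm over their backs; the gripper's body (76 mm by 85 mm) begins 54 mm behind the grasp point. The pads swing forward as they close: fully open they stand 13 mm farther back than shut.
Start: joints at [-1.332, 0.053, 1.613, -0, 1.476, -0.119], TCP at [0.219, -0.585, 0.231] pointing down, gripper open.
Joint ranges: [-3.01, 3.01], [-1.01, 2.22], [0.06, 2.58], [-1.02, 4.17], [0.09, 2.62], [-3.14, 3.14]. Speed limits (rad/s): [2.57, 2.57, 3.14, 3.14, 3.14, 3.14].

## Interface

Orientations are given as a unit quaternion [w, x, y, z].
In Python, from plant import manip gives the robot as it stands.
- The arm moves only by the tool drive_tool, never from a script. Its argument "motion" is a list of rows, each a list of 3 entries, a list of its own where there are three numbers: the shift along the tool's x, y, z in units of 25 mm (1.0 is 25 mm), then the turn, a rotation vector about the tool's x, y, z in units of 5 degrees (1.0 is 5 degrees), then the closure, from -1 (fully open) to 1 (shut). A call has 1 to 12 rows; each row shifts and turns the commanded pose from where the row before left it, along the tool's axes as they then stand; what a row does not reach is not made up. A row lasts 1/10 s, in which the tool goes at most 50 mm and 8.59 degrees, less where a joint would pass 70% of its speed; a pose out of reach is approached as far as the arm can. A call is refused whole if a number of a shift passes 1 or a number of a turn 1, either way. A call with a gripper value outside its range is refused whole. The fingers move at their own pace and stop on an object; the grip force is fixed at half the most. Time passes only in rows, so rows that do not move let the fingers close. It gives the time, the measured TCP pose, the force and the opening at its end, in the units of the state.
- manip.state(): the state, without advancing time (a new reading comes with each control period).
- manip.grab_frame(name): name is "scene" or "top"; returns a dict with "img" (480x640x3 uint8, blue, green, red), "range_z" (480x640 float32, m along the optical axis (not along the pixel's ray), 0 where there is no reading), "camera_matrix" (3x3 intrinsics, pixels), "k1" (the pictures are not rectified: a ray, as slopes to the right and down, at radius r is drawn at 1 + k1 r^2 times it, then the intrinsics apply), "world_from_camera" (4x4, takes a point from camera to world coordinates). Camera axes: x right, y down, z forward; pixel columns grow to the right and rows downward; lengths in m; the calibration is good to about 2 mm. A picture is of the moment at which its call begins.
- manip.job_done(): hands the job in, once; it reports no verdict.
The state is a dict: "time": time; "joint_pos": joint angles; "joint_vel": joint speeds; "joint_efforts": joint torques, N m; "tool_pos": TCP position; "tool_rot": TCP orientation; "contact_force": force on the tool from outside, world axes, zero at the start; "ft_torque": the same for the moment, N m; "gripper_width": opening from 0.0 (shut) to 1.0 (fully open).
Only numpy, scipy, OpenCV 4.12 (cv2) and the standard library are available. Lean on these libraries where they do the work, as an engineer would, in place of code of your own. Each camera call takes 0.05 s, during which the arm holds its last target. There are 200 camera calls.

## Task

Open the blue baking-cup box and prop it: lift the lid by its bar and leave it a little higher than the prop needs, swing the prop rod up by its rubber grip until its ball end just meets the red stop tongue below the white keeper's holding hole, then lower the lid until the ball end is fully home in the hole, and let go. Work gently and by feel (the keeper is clamped a little differently each day), do not let the lid slam, and leave the jar, shaker and timer where they are.

Things in the scene. Friction and masses are not known exactly. Their poses are not given: they have to be found in the camera images.
- bin: fixed blue box of 200 x 200 x 112 mm (x, y, z), standing open-topped on the worktop with a hinged lid. Origin at the centre of its underside; x points from the front to the hinge side, y to the side that carries the prop rod (robot's left), z up.
- lid (a joint): angle of the blue lid (rad): 0 shut, grows as its front rises, stop at 1.25. Its stiff hinge (friction 0.85 N m) keeps it where it is left: 4 to 8 N at the bar lift it, 2 to 3 N push it down. Ball end home in the hole: 0.67 to 0.75. Left at about 0.95 (0.92 to 0.98), the swinging ball end passes under the keeper and is caught by the red stop tongue.
- rod (a joint): angle of the prop rod (rad): 0 lying level along the side of the box with its ball end towards the hinge, grows as the ball end swings up and to the front; free to 1.75. It turns stiffly (friction 0.10 N m) and stays where it is left. Its ball end meets the stop tongue somewhere between 1.08 and 1.34.
- lid_handle (a point): middle of the round steel bar handle on the lid (12 mm thick, 90 mm clear length along the box's y). The bar lies 222 mm from the hinge along the lid, 12 mm ahead of the lid's front edge, its axis 50 mm above the underside (40 mm above the top face) of the lid. Axes of the lid. The bar can turn between the fingers.
- lid_hinge (a point): point on the hinge axis, in the middle of the box's width, 118 mm above the worktop, level with the underside of the lid. Its axes turn with the lid: x from the front edge to the hinge, y along the hinge, z out of the lid's top face.
- rod_grip (a point): point to grip on the prop rod: on the axis of a black rubber-covered round cross bar, 13 mm thick, along the box's y, rubber from 49 mm nearer to the rod to 29 mm farther out; 120 mm from the rod's pivot. It can turn between the fingers.
- rod_tip (a point): centre of the ball (10 mm across) at the rod's end, 180 mm from the pivot. When it is home in the hole it lies 1 mm below (z = -1 mm) the lid_hinge point in the axes of lid_hinge. Ball and keeper bend if pressed together with more than 18 N.
- rod_pivot (a point): axis of the prop rod's pivot on the box's side, 50 mm above the worktop, in the rod's plane 116 mm from the box's middle. Axes of the box.
- vanilla_jar: jar, 44 mm across, 105 mm tall, standing on the side of the box away from the rod; origin under its middle. Leave alone.
- sugar_shaker: shaker with a grey cap, 44 mm across, 90 mm tall, standing beside the jar; origin under its middle. Leave alone.
- timer: white kitchen timer, 66 x 66 x 24 mm, lying in front of the rod side of the box; origin under its middle. Leave alone.
- keeper_track (a point): middle of the steel track on the lid's edge, in the rod's plane, 150 mm from the hinge; axes of lid_hinge. The white keeper (74 x 20 x 24 mm) is clamped on it with its hole up to 16 mm nearer to or farther from the hinge (not measured). Hole: 13 mm along x, mouth at z = -12, roof at z = +4 mm. Red tongue: flush with the hole's front wall, down to z = -60 mm; guides the ball in.

How it is judged:
On the way, in this order (a step that is already met when the one before it is completed fails the run):
1. the lid is lifted above its propped height, with the rod still down (value of joint lid above 0.83 rad and value of joint rod below 0.6 rad), for 0.2 s.
2. the prop rod is swung up under the lid (value of joint rod above 0.95 rad and value of joint lid above 0.8 rad), for 0.2 s.
At the end, for the whole second after the job is handed in: The lid stands open at rest on its prop (0.64 to 0.78 rad) with the rod's ball end in the holding hole, within 2 mm of its full depth (z of rod_tip in the frame of lid_hinge between -0.003 and 0.003 m and x of rod_tip in the frame of lid_hinge between -0.171 and -0.1295 m and value of joint lid between 0.64 and 0.78 rad and velocity of joint lid between -0.03 and 0.03 rad/s); the robot touches nothing.
It fails at once if rod and lid pressed against each other with more than 18 N (contact force between rod and lid above 18 N).
It fails at once if the lid slams or is dropped (falls faster than 1.2 rad/s) (velocity of joint lid below -1.2 rad/s).
It fails at once if the jar, shaker or timer is moved more than 20 mm or tipped (distance of any of vanilla_jar, sugar_shaker, timer from where it was at the start of the episode above 0.02 m or angle between any of vanilla_jar, sugar_shaker, timer's own z axis and vertical above 0.3 rad).
It also fails if it takes over 70 s, if anything falls off the work surface, if the arm or the gripper's body presses on something with over 40 N, if the wrist force passes 120 N, or if a joint passes its speed limit or range.

## Working session

There is one attempt and no reset: what is moved stays moved. The work goes in short steps, Python scripts to look and compute and a tool call to move; the robot and the scene stay as the last step left them, time stands still between calls to the robot, and variables do not carry over. Pictures are saved under pics/ and viewed, about 8 in all and at most 12, crops included, and the job is handed in when it is done.

Besides the shell and the picture viewer there is one more tool, called after "Call:" as a command line: name --argument value ..., lists and objects as JSON in quotes. drive_tool: Moves the arm, as the interface text tells. Its arguments: {"type":"object","properties":{"motion":{"type":"array","items":{"type":"array"}}},"required":["motion"]}

```bash
ls; mkdir -p pics
python3 - <<'E'
from plant import manip
import cv2,numpy as np
print(manip.state(), manip.pinch_z)
a=manip.grab_frame("scene");b=manip.grab_frame("top")
np.savez("f0.npz",**{n+k:np.asarray(v) for n,f in(("s_",a),("t_",b)) for k,v in f.items()})
for f in(a,b):
    print(f["camera_matrix"].tolist(),f["k1"],np.round(f["world_from_camera"],3).tolist())
cv2.imwrite("pics/s0.png",a["img"]);cv2.imwrite("pics/t0.png",b["img"])
E
```

```text
pics
{'time': 0.0, 'joint_pos': array([-1.33201144e+00,  5.33251067e-02,  1.61429426e+00, -1.13102219e-05,
        1.47601168e+00, -1.19006211e-01]), 'joint_vel': array([ 0.00068361,  0.0005187 , -0.00125224, -0.00027076, -0.00114436,
        0.00022761]), 'joint_efforts': array([-4.12561149e-04, -3.93679440e+01, -3.70180678e+01, -1.00009011e-04,
        6.90198125e-03,  1.03776367e-05]), 'tool_pos': array([ 0.21872334, -0.58480966,  0.23008256]), 'tool_rot': array([ 0.58146696, -0.58051655,  0.40359028, -0.40250663]), 'contact_force': array([-1.58028149,  1.21244606,  0.22168901]), 'ft_torque': array([ 0.04250863,  0.01976739, -0.00280098]), 'gripper_width': 1.0033371875326846} -0.0187
[[586.6322596179278, 0.0, 313.5365651079232], [0.0, 586.6322596179278, 236.5760523373168], [0.0, 0.0, 1.0]] -0.15360882906656276 [[-0.891, -0.221, 0.396, 0.047], [-0.454, 0.415, -0.789, 0.943], [0.01, -0.882, -0.47, 0.743], [0.0, 0.0, 0.0, 1.0]]
[[513.4321867680429, 0.0, 313.32327322079675], [0.0, 513.4321867680429, 251.69461709845962], [0.0, 0.0, 1.0]] -0.022547183484241243 [[-0.02, -0.998, 0.064, 0.501], [-1.0, 0.019, -0.017, -0.069], [0.015, -0.065, -0.998, 1.163], [0.0, 0.0, 0.0, 1.0]]
```

View pics/s0.png

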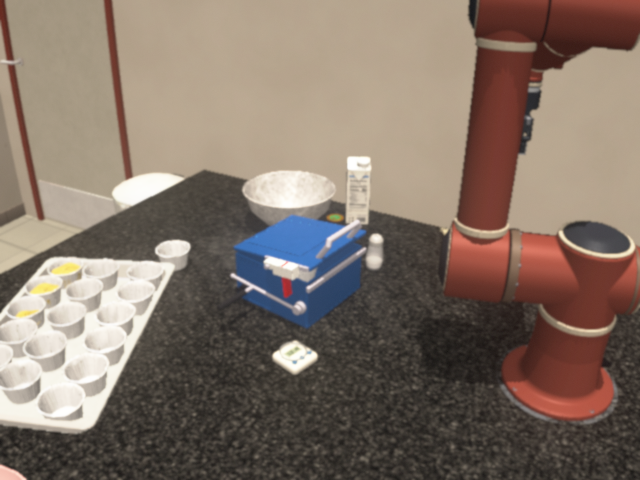

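View pics/t0.png

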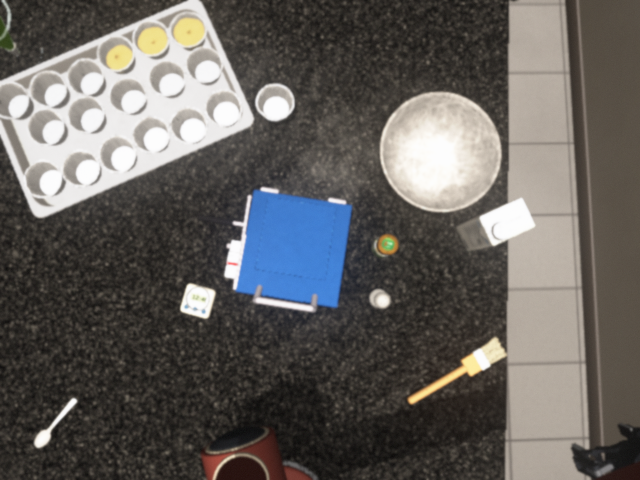

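The scene view shows the shut blue box (about 300,265), the rod from its pivot (300,307) to its ball (232,277), the white keeper with its red tongue (287,270) and the handle bar (340,245). In the top view the box is at (294,248), the bar at (285,303) and the timer at (198,300).

```bash
cat > h.py <<'E'
import numpy as np,cv2
def load(fn,p):
    d=np.load(fn); return {k[2:]:d[k] for k in d.files if k.startswith(p)}
def slopes(f,uv):
    K=f["camera_matrix"];uv=np.atleast_2d(uv).astype(float)
    q=(uv-[K[0,2],K[1,2]])/[K[0,0],K[1,1]];k=float(f["k1"]);s=q.copy()
    for _ in range(15): s=q/(1+k*(s**2).sum(1,keepdims=True))
    return s
def rays(f,uv):
    s=slopes(f,uv);d=np.c_[s,np.ones(len(s))]@f["world_from_camera"][:3,:3].T
    return f["world_from_camera"][:3,3],d
def on_plane(f,uv,n,p):
    o,d=rays(f,uv);n=np.asarray(n,float);t=((np.asarray(p)-o)@n)/(d@n);return o+d*t[:,None]
def cloud(f):
    v,u=np.mgrid[0:480,0:640];uv=np.c_[u.ravel(),v.ravel()]
    o,d=rays(f,uv);z=f["range_z"].ravel()
    P=o+d*z[:,None];P[z==0]=np.nan;return P.reshape(480,640,3)
def project(f,P):
    T=np.linalg.inv(f["world_from_camera"]);c=np.atleast_2d(P)@T[:3,:3].T+T[:3,3]
    s=c[:,:2]/c[:,2:];s=s*(1+float(f["k1"])*(s**2).sum(1,keepdims=True));K=f["camera_matrix"]
    return s*[K[0,0],K[1,1]]+[K[0,2],K[1,2]]
E
python3 - <<'E'
from h import *
out=[]
for p in "st":
    f=load("f0.npz",p+"_");P=cloud(f);h=cv2.cvtColor(f["img"],cv2.COLOR_BGR2HSV)
    blue=(h[...,0]>100)&(h[...,0]<125)&(h[...,1]>150)&(h[...,2]>60)
    m=blue&(np.abs(P[...,2]-.128)<.008)
    q=P[m];print(p,m.sum(),np.median(q,0))
    c=cv2.convexHull(q[:,:2].astype(np.float32));r=cv2.minAreaRect(c);print(r,cv2.boxPoints(r).round(4).tolist())
    # blue lid outline by rays at z=.128
    if p=="t":
        bm=cv2.morphologyEx(m.astype(np.uint8)*255,cv2.MORPH_CLOSE,np.ones((7,7)))
        cs=max(cv2.findContours(bm,0,1)[0],key=cv2.contourArea)[:,0]
        w=on_plane(f,cs,[0,0,1],[0,0,.128])[:,:2].astype(np.float32);r=cv2.minAreaRect(w);print("ray",r,cv2.boxPoints(r).round(4).tolist())
        # handle: high points
        hm=(P[...,2]>.15)&(P[...,2]<.19)&(np.abs(P[...,0]-.45)<.15)&(np.abs(P[...,1])<.12)
        print("handle",hm.sum(),P[hm].min(0),P[hm].max(0),np.median(P[hm],0)); 
        v,u=np.where(hm);print(u.min(),u.max(),v.min(),v.max())
f=load("f0.npz","s_");a=cv2.resize(f["img"][205:335,215:385],None,fx=4.5,fy=4.5,interpolation=cv2.INTER_CUBIC);cv2.imwrite("pics/s0c.png",a)
E
```

```text
s 847 [ 0.64841277 -0.03192765  0.13288262]
((0.6396692395210266, -0.05202561616897583), (0.19570782780647278, 0.08363886922597885), 81.05217742919922) [[0.5831000208854675, -0.14219999313354492], [0.6657999753952026, -0.15520000457763672], [0.6962000131607056, 0.038100000470876694], [0.6136000156402588, 0.051100000739097595]]
t 2829 [ 0.64775242 -0.06241381  0.13263596]
((0.6253303289413452, -0.05752960592508316), (0.20211918652057648, 0.11418919265270233), 80.86807250976562) [[0.5529000163078308, -0.14820000529289246], [0.6657000184059143, -0.1664000004529953], [0.697700023651123, 0.03319999948143959], [0.5849999785423279, 0.05130000039935112]]
ray ((0.6296907067298889, -0.05745716392993927), (0.20260700583457947, 0.10177747160196304), 79.1965560913086) [[0.560699999332428, -0.14740000665187836], [0.6607000231742859, -0.1665000021457672], [0.6987000107765198, 0.032499998807907104], [0.5986999869346619, 0.051600001752376556]]
handle 1053 [ 0.45158998 -0.11988755  0.15000506] [0.55730788 0.08932547 0.18940794] [ 0.48958575 -0.01822324  0.15146929]
225 332 258 311
```

View pics/s0c.png

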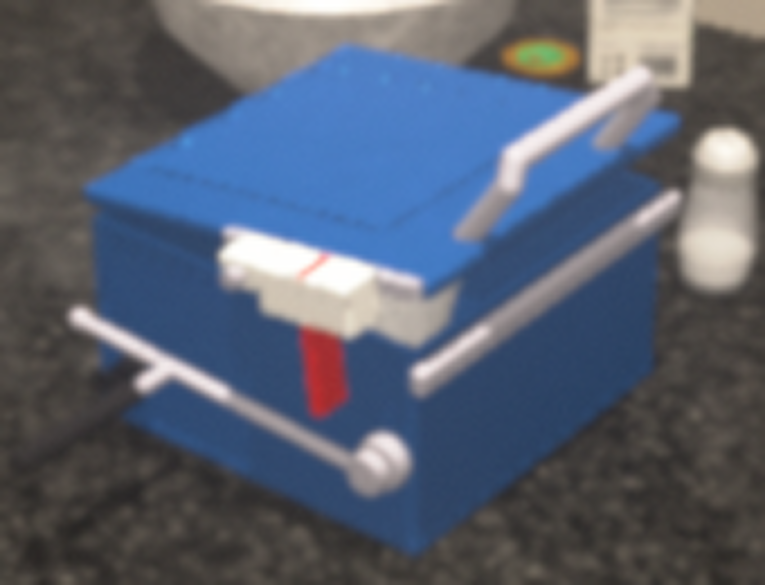

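The crop shows the lid already slightly ajar. The rod's ball is at crop (80,317), its pivot at (380,463), and the black cross bar runs outward from (165,375). The handle bar runs from (515,160) to (645,75). Next I fit the lid plane and edges.

Run:
```python
from h import *
f=load("f0.npz","t_");s=load("f0.npz","s_")
P=cloud(f);h=cv2.cvtColor(f["img"],cv2.COLOR_BGR2HSV)
m=((h[...,0]>100)&(h[...,0]<125)&(h[...,1]>150)&(P[...,2]>.12)&(P[...,2]<.165))
m=cv2.morphologyEx(m.astype(np.uint8),cv2.MORPH_OPEN,np.ones((3,3)))
q=P[cv2.erode(m,np.ones((7,7)))>0]
for _ in range(4):
    c=np.median(q,0)*0+q.mean(0);n=np.linalg.svd(q-c,full_matrices=False)[2][2];n*=np.sign(n[2]);r=(q-c)@n;q=q[abs(r)<2.5*r.std()]
print("n",n,"std",r.std(),"tilt",np.arccos(n[2]),len(q))
bm=cv2.morphologyEx(m*255,cv2.MORPH_CLOSE,np.ones((9,9)));cs=max(cv2.findContours(bm,0,1)[0],key=cv2.contourArea)[:,0]
w=on_plane(f,cs,n,c)
# lid plane basis: y horizontal
y=np.cross(n,[1,0,0]);ez=np.array([0,0,1.]);yy=np.cross(ez,n);yy/=np.linalg.norm(yy);print("y axis from tilt",yy)
e1=np.array([1,0,0])-n[0]*n;e1/=np.linalg.norm(e1);e2=np.cross(n,e1)
ab=np.c_[(w-c)@e1,(w-c)@e2].astype(np.float32);R=cv2.minAreaRect(ab);bp=cv2.boxPoints(R);W=c+bp[:,:1]*e1+bp[:,1:]*e2
print(R);print(W.round(4))
for nm,g in(("s",s),("t",f)): print(nm,project(g,W).round(1).tolist())
# timer/ball
def crop(u,v): return [215+u/4.5,205+v/4.5]
px=np.array([crop(80,317),crop(372,465),crop(515,160),crop(645,75)])
np.save("px.npy",px);print(px)
hm=(P[...,2]>.15)&(P[...,2]<.22)&(np.abs(P[...,0]-.45)<.15)&(np.abs(P[...,1])<.12)&(m==0)
v,u=np.where(hm);print(np.percentile(P[hm],[5,50,95],axis=0))
g=cv2.cvtColor(f["img"],cv2.COLOR_BGR2GRAY)
cv2.imwrite("pics/t0c.png",cv2.resize(f["img"][180:330,170:360],None,fx=4,fy=4,interpolation=cv2.INTER_CUBIC))
```

```text
n [ 0.10654781 -0.02052915  0.99409563] std 0.0018408288032313565 tilt 0.1087215809032852 6750
y axis from tilt [ 0.18919566  0.98193941 -0.        ]
((-0.000955432653427124, 0.0030613914132118225), (0.2014806866645813, 0.2104691118001938), 79.95040893554688)
[[ 0.4557 -0.1296  0.1521]
 [ 0.6618 -0.1659  0.1293]
 [ 0.6968  0.0325  0.1296]
 [ 0.4907  0.0688  0.1524]]
s [[366.6, 229.9], [292.3, 213.6], [233.9, 245.5], [311.1, 267.2]]
t [[337.0, 307.6], [351.8, 204.9], [253.9, 189.5], [235.5, 291.7]]
[[232.77777778 275.44444444]
 [297.66666667 308.33333333]
 [329.44444444 240.55555556]
 [358.33333333 221.66666667]]
[[ 0.45653349 -0.08656406  0.15045925]
 [ 0.47192384 -0.01480202  0.19428914]
 [ 0.53141973  0.07739567  0.20029848]]
```

View pics/t0c.png

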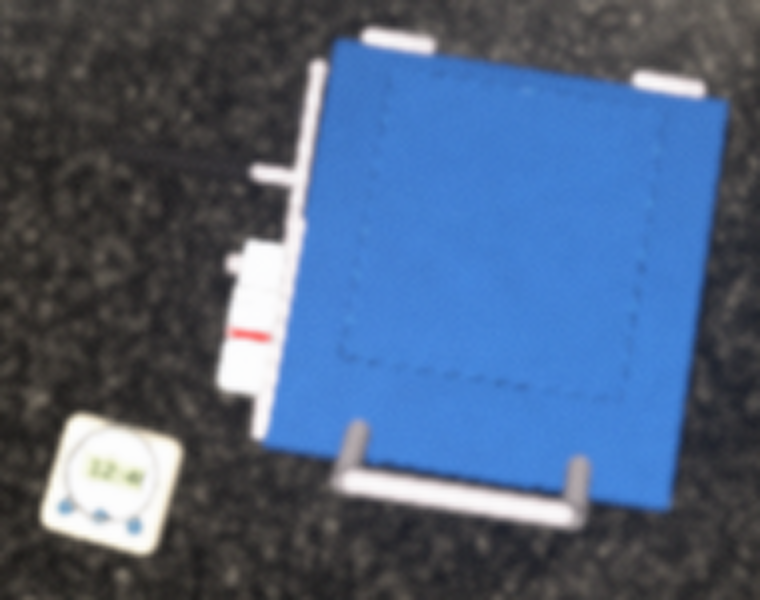

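The top crop shows the bar from (340,480) to (580,518), the rod stub at (270,173) with its black rubber running left to about (110,155), and the timer at (112,483).

```bash
cat >> h.py <<'E'
yaw=-0.1745;BX=np.array([np.cos(yaw),np.sin(yaw),0]);BY=np.array([-np.sin(yaw),np.cos(yaw),0]);BZ=np.array([0,0,1.])
H=np.array([0.678,-0.0665,0.118])   # hinge point
RB=np.c_[BX,BY,BZ]
O=H-.1*BX-.118*BZ                   # box origin (hinge taken at box x=+100)
def lidpt(th,x,y,z): return H+(x*np.cos(th)+z*np.sin(th))*BX+y*BY+(-x*np.sin(th)+z*np.cos(th))*BZ
def box(P): return (np.atleast_2d(P)-O)@RB
E
python3 - <<'E'
from h import *
f=load("f0.npz","t_");s=load("f0.npz","s_");px=np.load("px.npy")
pl=O+.116*BY
print("ball,pivot box(s):",box(on_plane(s,px[:2],BY,pl)).round(4).tolist(), box(on_plane(s,px[1:2],BY,pl+.01*BY)).round(4).tolist())
tc=lambda u,v:[170+u/4,180+v/4]
t=np.array([tc(318,65),tc(252,172),tc(115,150),tc(290,178)]);print("top ball,stub end,rubber end,root:",box(on_plane(f,t,BZ,[0,0,.05])).round(4).tolist())
print("bar ends proj s,t",[ (project(g,np.array([lidpt(.109,-.222,y,.05) for y in(-.045,0,.045)]))).round(1).tolist() for g in(s,f)], "expected top", tc(340,480),tc(580,518), px[2:].tolist())
print("bar",lidpt(.109,-.222,0,.05))
# red tick & tongue in lid frame
h=cv2.cvtColor(s["img"],cv2.COLOR_BGR2HSV)
m=((h[...,0]<8)|(h[...,0]>172))&(h[...,1]>120);m[:205]=0;m[335:]=0;m[:,:215]=0;m[:,385:]=0
v,u=np.where(m);print("red",u.min(),u.max(),v.min(),v.max())
for y in(.116,.126):
  w=on_plane(s,[[u[v<265].mean() if (v<265).any() else 285,262],[u[v>285].mean(),v.max()]],BY,O+y*BY);r=box(w)-[.1,0,.118];c,sn=np.cos(.109),np.sin(.109)
  print(y,[(float(a[0]*c-a[2]*sn).__round__(4),float(a[0]*sn+a[2]*c).__round__(4)) for a in r])
tr=np.array([tc(232,333),tc(268,337)])
w=on_plane(f,tr,BZ,[0,0,.145]);print("red tick top box",box(w).round(4).tolist())
print("timer box",box(on_plane(f,[tc(112,483)],BZ,[0,0,.024])).round(3))
E
```

```text
ball,pivot box(s): [[0.0951, 0.116, 0.0633], [-0.0862, 0.116, 0.054]] [[-0.0942, 0.126, 0.063]]
top ball,stub end,rubber end,root: [[0.0986, 0.1181, 0.05], [0.035, 0.144, 0.05], [0.0353, 0.2196, 0.05], [0.0349, 0.123, 0.05]]
bar ends proj s,t [[[356.2, 223.7], [344.1, 231.5], [331.2, 239.8]], [[308.5, 307.8], [284.9, 304.1], [261.2, 300.4]]] expected top [255.0, 300.0] [315.0, 309.5] [[329.44444444444446, 240.55555555555554], [358.33333333333337, 221.66666666666666]]
bar [ 0.4660255  -0.02913037  0.19185338]
red 282 291 278 296
0.116 [(-0.1575, 0.017), (-0.1519, -0.0624)]
0.126 [(-0.1666, 0.0237), (-0.1611, -0.0547)]
red tick top box [[-0.055, 0.1255, 0.145], [-0.0542, 0.1076, 0.145]]
timer box [[-0.145  0.196  0.024]]
```

```bash
cat >> h.py <<'E'
from scipy.spatial.transform import Rotation as Rt
def st():
    from plant import manip
    s=manip.state();s["R"]=Rt.from_quat(s["tool_rot"],scalar_first=True);return s
def rel(pos,Rgoal,s):   # needed shift / turn in tool axes and drive units
    R=s["R"];return (R.inv().apply(np.asarray(pos)-s["tool_pos"])/.025).round(2),(np.degrees((R.inv()*Rgoal).as_rotvec())/5).round(2)
def down(sgn=1,tilt=0.): # tool y down, x along +-box x ; columns x,y,z ; tilt>0: fingers point towards box +x
    y=np.array(-BZ);x=sgn*BX;M=np.c_[x,y,np.cross(x,y)]
    return Rt.from_rotvec(-tilt*BY)*Rt.from_matrix(M)
E
python3 - <<'E'
from h import *
s=st();print(s["R"].as_matrix().round(3).tolist())
bar=lidpt(.109,-.222,0,.05)
for g in(1,-1): print(g,rel(bar+[0,0,.1-.0187],down(g),s))
print(bar)
E
```

```text
[[0.35, -0.0, 0.937], [-0.937, 0.002, 0.35], [-0.002, -1.0, 0.0]]
1 (array([-17.36,  -1.68,  17.05]), array([-1.00e-02, -1.19e+01, -2.00e-02]))
-1 (array([-17.36,  -1.68,  17.05]), array([ 2.00e-02,  2.41e+01, -2.00e-02]))
[ 0.4660255  -0.02913037  0.19185338]
```

Call:
drive_tool --motion '[[[-0.9,-0.25,0.9],[0,0,0],-1],[[-0.9,-0.25,0.9],[0,0,0],-1],[[-0.9,-0.25,0.9],[0,0,0],-1],[[-0.9,-0.25,0.9],[0,0,0],-1],[[-0.9,-0.25,0.9],[0,0,0],-1],[[-0.9,-0.25,0.9],[0,0,0],-1],[[-0.9,0,0.9],[0,0,0],-1],[[-0.9,0,0.9],[0,0,0],-1],[[-0.9,0,0.9],[0,0,0],-1],[[-0.9,0,0.9],[0,0,0],-1],[[-0.9,0,0.9],[0,0,0],-1],[[-0.9,0,0.9],[0,0,0],-1]]'

```text
time: 1.3
tool_pos: [0.3773, -0.2365, 0.2683]
tool_rot: [0.581, -0.581, 0.403, -0.403]
contact_force: [0.0, -0.9, -0.9]
gripper_width: 1.002
```

Call:
drive_tool --motion '[[[0,0,0],[0,-1,0],-1],[[0,0,0],[0,-1,0],-1],[[0,0,0],[0,-1,0],-1],[[0,0,0],[0,-1,0],-1],[[0,0,0],[0,-1,0],-1],[[0,0,0],[0,-1,0],-1],[[0,0,0],[0,-1,0],-1],[[0,0,0],[0,-1,0],-1],[[0,0,0],[0,-1,0],-1],[[0,0,0],[0,-1,0],-1],[[0,0,0],[0,-1,0],-1],[[0,0,0],[0,-0.9,0],-1]]'

```text
time: 2.5
tool_pos: [0.377, -0.2377, 0.2682]
tool_rot: [0.705, -0.704, 0.061, -0.06]
contact_force: [0.4, 0.0, 1.0]
gripper_width: 1.002
```

Run:
```python
from h import *
s=st();print(s["time"],s["tool_pos"],s["joint_pos"].round(2),s["contact_force"].round(2))
bar=lidpt(.109,-.222,0,.05)
print(rel(bar+[0,0,.06-.0187],down(1),s))
```

```text
2.5 [ 0.37698842 -0.23773866  0.26823832] [-0.73 -0.42  1.96 -0.    1.6  -0.56] [0.41 0.02 1.02]
(array([2.09, 1.41, 8.83]), array([-0.01,  0.04, -0.01]))
```

Call:
drive_tool --motion '[[[0.2,0,0.9],[0,0,0],-1],[[0.2,0,0.9],[0,0,0],-1],[[0.2,0,0.9],[0,0,0],-1],[[0.2,0,0.9],[0,0,0],-1],[[0.2,0,0.9],[0,0,0],-1],[[0.2,0,0.9],[0,0,0],-1],[[0.2,0,0.9],[0,0,0],-1],[[0.2,0,0.9],[0,0,0],-1],[[0.2,0,0.9],[0,0,0],-1],[[0.2,0,0.7],[0,0,0],-1],[[0.1,0,0],[0,0,0],-1],[[0,0,0],[0,0,0],-1]]'

```text
time: 3.7
tool_pos: [0.467, -0.0304, 0.2683]
tool_rot: [-0.704, 0.705, -0.062, 0.061]
contact_force: [-0.4, 0.1, -0.2]
gripper_width: 1.002
```

Run:
```python
from h import *
s=st();print(s["time"],s["tool_pos"],s["joint_pos"].round(2),s["contact_force"].round(2))
bar=lidpt(.109,-.222,0,.05)
print(rel(bar+[0,0,-.0187],down(1),s))
```

```text
3.7 [ 0.46701411 -0.03042431  0.26833923] [-0.22 -0.36  1.92 -0.    1.58 -0.05] [-0.43  0.07 -0.22]
(array([-0.04,  3.81,  0.05]), array([ 0.  ,  0.01, -0.01]))
```

Call:
drive_tool --motion '[[[0,0.6,0],[0,0,0],-1],[[0,0.8,0],[0,0,0],-1],[[0,0.8,0],[0,0,0],-1],[[0,0.8,0],[0,0,0],-1],[[0,0.5,0],[0,0,0],-1],[[0,0.3,0],[0,0,0],-1],[[0,0,0],[0,0,0],-1]]'

```text
time: 4.4
tool_pos: [0.4663, -0.0306, 0.1725]
tool_rot: [0.704, -0.704, 0.063, -0.061]
contact_force: [-0.9, -0.0, -0.7]
gripper_width: 0.998
```

Call:
drive_tool --motion '[[[0,0,0],[0,0,0],0],[[0,0,0],[0,0,0],0.4],[[0,0,0],[0,0,0],0.6],[[0,0,0],[0,0,0],0.8],[[0,0,0],[0,0,0],1],[[0,0,0],[0,0,0],1],[[0,0,0],[0,0,0],1],[[0,0,0],[0,0,0],1]]'

```text
time: 5.2
tool_pos: [0.4675, -0.0304, 0.1741]
tool_rot: [-0.704, 0.704, -0.061, 0.062]
contact_force: [1.8, -0.4, 1.2]
gripper_width: 0.119
```

Run:
```python
from h import *
from plant import manip
s=st();print(s["time"],s["tool_pos"],s["contact_force"].round(2),s["gripper_width"])
P0=s["tool_pos"];r0=box(P0-[0,0,-.0187])[0]-[.1,0,.118];print("bar rel hinge",r0,"th",np.pi/2*0+np.arctan2(r0[2],-r0[0])-np.arctan2(.05,.222))
f=manip.grab_frame("scene");cv2.imwrite("pics/s1.png",cv2.resize(f["img"][160:340,200:440],None,fx=3.2,fy=3.2,interpolation=cv2.INTER_CUBIC))
th=np.linspace(.109,.95,9);P=np.array([lidpt(t,-.222,0,.05) for t in th]);D=np.diff(P,axis=0)
print((s["R"].inv().apply(D)/.025).round(2).tolist())
```

```text
5.2 [ 0.46754056 -0.03043252  0.17411744] [ 1.8  -0.37  1.17] 0.11947440401455761
bar rel hinge [-0.21352518 -0.00101934  0.07481744] th 0.11549489355882211
[[0.36, -0.89, 0.0], [0.45, -0.84, 0.0], [0.54, -0.79, 0.0], [0.62, -0.73, 0.0], [0.69, -0.66, 0.0], [0.76, -0.59, 0.0], [0.81, -0.5, 0.0], [0.86, -0.42, 0.0]]
```

View pics/s1.png

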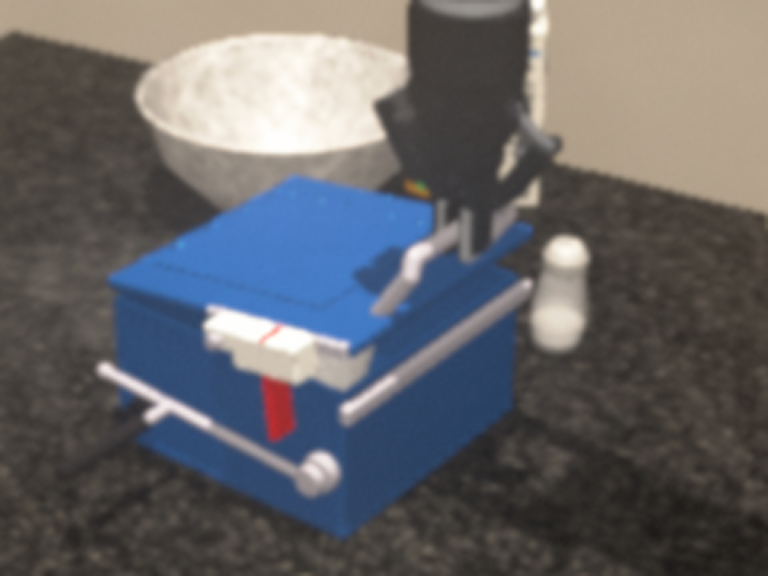

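The bar is held between the fingers at crop (460,235). I'll lift along the arc, half a segment per row.

Call:
drive_tool --motion '[[[0.18,-0.45,0],[0,0,0],1],[[0.18,-0.45,0],[0,0,0],1],[[0.22,-0.42,0],[0,0,0],1],[[0.22,-0.42,0],[0,0,0],1],[[0.27,-0.39,0],[0,0,0],1],[[0.27,-0.39,0],[0,0,0],1],[[0.31,-0.36,0],[0,0,0],1],[[0.31,-0.36,0],[0,0,0],1],[[0,0,0],[0,0,0],1]]'

```text
time: 6.15
tool_pos: [0.5162, -0.0392, 0.2578]
tool_rot: [-0.704, 0.705, -0.061, 0.062]
contact_force: [-4.3, -0.4, 0.9]
gripper_width: 0.115
```

```bash
cat >> h.py <<'E'
def lidang(p): # lid angle from TCP while bar held, tool down
    r=box(np.asarray(p)+[0,0,.0187])[0]-[.1,0,.118];return np.arctan2(r[2],-r[0])-np.arctan2(.05,.222),np.hypot(r[0],r[2])
E
python3 - <<'E'
from h import *
s=st();print(s["time"],s["tool_pos"],s["contact_force"].round(2),s["gripper_width"])
a,_=lidang(s["tool_pos"]);print(lidang(s["tool_pos"]))
th=np.linspace(a,.95,5);P=np.array([lidpt(t,-.222,0,.05) for t in th])
P=np.r_[[s["tool_pos"]+[0,0,.0187]],P[1:]]
print((s["R"].inv().apply(np.diff(P,axis=0))/.025).round(2).tolist(),rel(s["tool_pos"],down(1),s)[1])
E
```

```text
6.15 [ 0.51616772 -0.03918994  0.25779605] [-4.34 -0.38  0.9 ] 0.11463664461403617
(np.float64(0.5464507701182032), np.float64(0.22815582489321978))
[[0.69, -0.61, 0.05], [0.73, -0.56, -0.0], [0.78, -0.48, -0.0], [0.83, -0.4, -0.0]] [ 0.   -0.    0.01]
```

Call:
drive_tool --motion '[[[0.34,-0.31,0],[0,0,0],1],[[0.35,-0.3,0],[0,0,0],1],[[0.36,-0.29,0],[0,0,0],1],[[0.37,-0.28,0],[0,0,0],1],[[0.39,-0.25,0],[0,0,0],1],[[0.39,-0.23,0],[0,0,0],1],[[0.41,-0.2,0],[0,0,0],1],[[0.42,-0.2,0],[0,0,0],1],[[0,0,0],[0,0,0],1],[[0,0,0],[0,0,0],1]]'

```text
time: 7.15
tool_pos: [0.5915, -0.0527, 0.3135]
tool_rot: [-0.704, 0.705, -0.059, 0.064]
contact_force: [-6.0, -0.2, 11.1]
gripper_width: 0.115
```

Run:
```python
from h import *
from plant import manip
s=st();print(s["time"],s["tool_pos"],s["contact_force"].round(2),s["gripper_width"])
print(lidang(s["tool_pos"]))
f=manip.grab_frame("scene");cv2.imwrite("pics/s2.png",cv2.resize(f["img"][110:340,190:440],None,fx=2.6,fy=2.6,interpolation=cv2.INTER_CUBIC))
P=cloud(f);h=cv2.cvtColor(f["img"],cv2.COLOR_BGR2HSV)
```

```text
7.15 [ 0.59152187 -0.05274933  0.31348345] [-5.98 -0.18 11.12] 0.11528985079028849
(np.float64(0.9612221851446302), np.float64(0.23138697165200436))
```

View pics/s2.png

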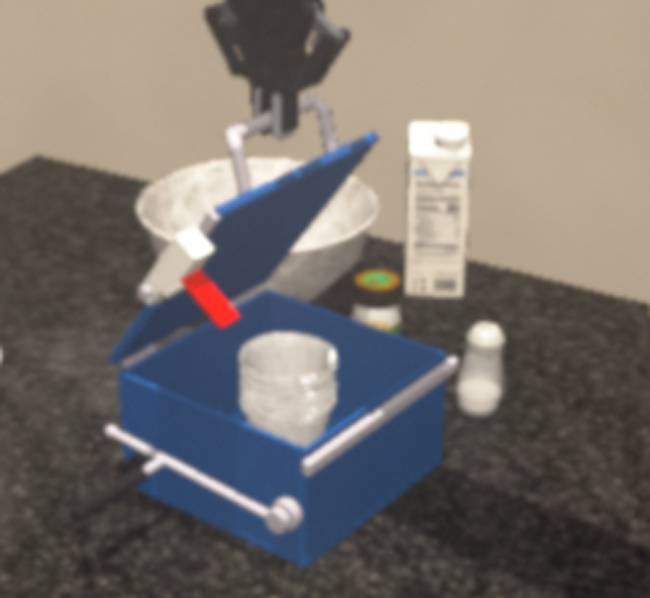

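The lid is raised, with the red tongue hanging at crop (212,300). Contact angle reads about 0.96. I'll let go with a partial opening, retract upwards and check the lid angle from depth.

Call:
drive_tool --motion '[[[0,0,0],[0,0,0],0.5],[[0,0,0],[0,0,0],0.5],[[0,0,0],[0,0,0],0.5],[[0,0,0],[0,0,0],0.5],[[0,-0.4,0],[0,0,0],0.5],[[0,-0.6,0],[0,0,0],0.5],[[0,-0.8,0],[0,0,0],0.5],[[0,-1,0],[0,0,0],0.5],[[0,-1,0],[0,0,0],0.5],[[0,0,0],[0,0,0],0.5]]'

```text
time: 8.2
tool_pos: [0.5913, -0.0523, 0.4081]
tool_rot: [-0.704, 0.705, -0.058, 0.065]
contact_force: [0.5, -0.3, 0.8]
gripper_width: 0.253
```

```bash
cat >> h.py <<'E'
def lidplane(f,z0=.16):
    P=cloud(f);h=cv2.cvtColor(f["img"],cv2.COLOR_BGR2HSV)
    m=((h[...,0]>100)&(h[...,0]<125)&(h[...,1]>130)&(P[...,2]>z0)&(P[...,2]<.36)).astype(np.uint8)
    q=P[cv2.erode(m,np.ones((5,5)))>0]
    for _ in range(6):
        c=q.mean(0);n=np.linalg.svd(q-c,full_matrices=False)[2][2];n*=np.sign(n@(BX+BZ));r=(q-c)@n;q=q[abs(r)<2*r.std()+1e-4]
    return np.arctan2(n@BX,n@BZ),(H-c)@n,len(q),r.std(),n@BY
E
python3 - <<'E'
from h import *
from plant import manip
s=st();print(s["time"],s["tool_pos"],s["contact_force"].round(2),s["gripper_width"])
F={n:manip.grab_frame(n) for n in("scene","top")}
np.savez("f1.npz",**{n[0]+"_"+k:np.asarray(v) for n,f in F.items() for k,v in f.items()})
for n,f in F.items(): print(n,lidplane(f))
f=F["scene"];cv2.imwrite("pics/s3.png",cv2.resize(f["img"][110:340,190:440],None,fx=2.6,fy=2.6,interpolation=cv2.INTER_CUBIC))
E
```

```text
8.2 [ 0.59128634 -0.05230518  0.40806899] [ 0.46 -0.31  0.8 ] 0.2533138609152012h.py:44: RuntimeWarning: Mean of empty slice.
  c=q.mean(0);n=np.linalg.svd(q-c,full_matrices=False)[2][2];n*=np.sign(n@(BX+BZ));r=(q-c)@n;q=q[abs(r)<2*r.std()+1e-4]
  ret = um.true_divide(
Traceback (most recent call last):
  File "h.py", line 44, in lidplane
    c=q.mean(0);n=np.linalg.svd(q-c,full_matrices=False)[2][2];n*=np.sign(n@(BX+BZ));r=(q-c)@n;q=q[abs(r)<2*r.std()+1e-4]
                  ~~~~~~~~~~~~~~~~~~~~~~~~~~~~~~~~~~~~~~~~~^^^
IndexError: index 2 is out of bounds for axis 0 with size 0
```

```bash
sed -i 's/(h\[...,0\]>100)&(h\[...,0\]<125)&(h\[...,1\]>130)&(P\[...,2\]>z0)/(h[...,0]>95)\&(h[...,0]<130)\&(h[...,1]>90)\&(P[...,2]>z0)/' h.py
python3 - <<'E'
from h import *
for p in "st":
    f=load("f1.npz",p+"_");P=cloud(f);h=cv2.cvtColor(f["img"],cv2.COLOR_BGR2HSV)
    b=(h[...,0]>95)&(h[...,0]<130)&(h[...,1]>90)
    print(p,b.sum(),np.isfinite(P[b][:,2]).sum(),np.nanpercentile(P[b],[2,50,98],axis=0).round(3).tolist())
    try: print(lidplane(f))
    except Exception as e: print(e)
f=load("f1.npz","s_");cv2.imwrite("pics/s3.png",cv2.resize(f["img"][110:340,190:440],None,fx=2.6,fy=2.6,interpolation=cv2.INTER_CUBIC))
E
```

```text
s 6969 6945 [[0.468, -0.155, 0.003], [0.565, -0.001, 0.073], [0.687, 0.065, 0.289]]
(np.float64(0.9365100453218833), np.float64(0.0063808839638915885), 7, np.float64(0.0007645051907922387), np.float64(-0.09329221746323568))
t 3987 3974 [[0.481, -0.145, 0.001], [0.539, -0.014, 0.008], [0.594, 0.06, 0.294]]
(np.float64(0.9308318388900632), np.float64(-0.013335152154046542), 381, np.float64(0.0008288128216382035), np.float64(-0.0030654428642681586))
```

View pics/s3.png

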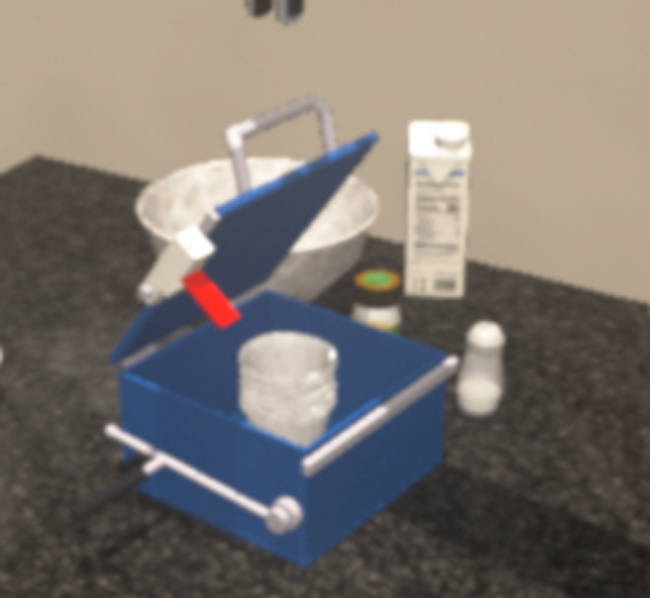

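The lid stands freely open. The bar corners are at crop (235,132) and (315,100), the tongue tip at (230,322), the rod is still down and the jar and shaker are undisturbed.

Run:
```python
from h import *
f=load("f1.npz","s_")
px=np.array([[190+u/2.6,110+v/2.6] for u,v in((235,132),(315,100))])
for t in(.92,.94,.96,.98): print(t,(project(f,np.array([lidpt(t,-.222,y,.05) for y in(.051,-.045)]))-px).round(1).tolist())
px=np.array([[190+u/2.6,110+v/2.6] for u,v in((112,428),)])
w=box(on_plane(f,px,BY,O+.116*BY));print(w, "rod angle",np.arctan2(w[0,2]-.05,w[0,0]+.085))
# rubber in depth, both views
for p in "st":
    f=load("f1.npz",p+"_");P=cloud(f);B=box(P.reshape(-1,3)).reshape(P.shape)
    m=(B[...,1]>.135)&(B[...,1]<.23)&(B[...,0]>-.02)&(B[...,0]<.1)&(B[...,2]>.025)&(B[...,2]<.09)
    print(p,m.sum(),np.percentile(B[m],[5,50,95],axis=0).round(4).tolist() if m.sum() else "")
s=st()
for a in(0,.06): 
  g=O+RB@np.array([-.085+.12*np.cos(a),.195,.05+.12*np.sin(a)]);print(a,g,rel(g+[0,0,-.0187],down(1),s))
```

```text
0.92 [[1.0, 3.1], [-0.4, 2.5]]
0.94 [[-0.6, 1.8], [-2.0, 1.3]]
0.96 [[-2.3, 0.5], [-3.6, 0.0]]
0.98 [[-3.9, -0.8], [-5.2, -1.1]]
[[0.09396225 0.116      0.06584385]] rod angle 0.08830158973781377
s 210 [[0.029, 0.1432, 0.0553], [0.0329, 0.1831, 0.0618], [0.0392, 0.2193, 0.0655]]
t 89 [[0.0299, 0.19, 0.06], [0.0354, 0.2047, 0.0639], [0.0416, 0.2185, 0.0685]]
0 [0.6478422  0.13682365 0.05      ] (array([ 0.91, 14.87,  7.84]), array([ 0.  , -0.  ,  0.03]))
0.06 [0.64762954 0.13686114 0.05719568] (array([ 0.91, 14.58,  7.84]), array([ 0.  , -0.  ,  0.03]))
```

Call:
drive_tool --motion '[[[0.1,0,0.8],[0,0,0],0.5],[[0.1,0,0.8],[0,0,0],0],[[0.1,0,0.8],[0,0,0],-0.5],[[0.1,0,0.8],[0,0,0],-0.5],[[0.1,0,0.8],[0,0,0],-0.5],[[0.1,0,0.8],[0,0,0],-0.5],[[0.1,0,0.8],[0,0,0],-0.5],[[0.1,0,0.8],[0,0,0],-0.5],[[0.1,0,0.8],[0,0,0],-0.5],[[0,0,0.64],[0,0,0],-0.5],[[0,0,0],[0,0,0],-0.5]]'

```text
time: 9.4
tool_pos: [0.6462, 0.139, 0.4007]
tool_rot: [0.705, -0.704, 0.061, -0.06]
contact_force: [-1.0, 0.3, -0.7]
gripper_width: 0.749
```

Call:
drive_tool --motion '[[[0,0.8,0],[0,0,0],-0.5],[[0,1,0],[0,0,0],-0.5],[[0,1,0],[0,0,0],-0.5],[[0,1,0],[0,0,0],-0.5],[[0,1,0],[0,0,0],-0.5],[[0,1,0],[0,0,0],-0.5],[[0,1,0],[0,0,0],-0.5],[[0,1,0],[0,0,0],-0.5],[[0,1,0],[0,0,0],-0.5],[[0,0.7,0],[0,0,0],-0.5],[[0,0.5,0],[0,0,0],-0.5],[[0,0,0],[0,0,0],-0.5]]'

```text
time: 10.6
tool_pos: [0.6451, 0.1367, 0.1491]
tool_rot: [-0.704, 0.705, -0.063, 0.06]
contact_force: [0.3, 0.1, 0.1]
gripper_width: 0.752
```

Run:
```python
from h import *
s=st();print(s["time"],s["tool_pos"],s["contact_force"].round(2),s["joint_pos"].round(2),s["gripper_width"])
a=.075;g=O+RB@np.array([-.085+.12*np.cos(a),.195,.05+.12*np.sin(a)]);print(rel(g+[0,0,-.0187],down(1),s),box(s["tool_pos"]))
```

```text
10.6 [0.64508815 0.13667831 0.14913569] [0.3  0.08 0.08] [ 0.1   0.19  1.6  -0.    1.35  0.27] 0.7515294113338326
(array([0.11, 4.35, 0.03]), array([ 0.01, -0.  , -0.04])) [[0.03231301 0.19437872 0.14913569]]
```

Call:
drive_tool --motion '[[[0.1,0.8,0],[0,0,0],-0.5],[[0,1,0],[0,0,0],-0.5],[[0,1,0],[0,0,0],-0.5],[[0,0.8,0],[0,0,0],-0.5],[[0,0.5,0],[0,0,0],-0.5],[[0,0.25,0],[0,0,0],-0.5],[[0,0,0],[0,0,0],-0.5]]'

```text
time: 11.3
tool_pos: [0.6488, 0.1366, 0.0427]
tool_rot: [0.704, -0.704, 0.062, -0.062]
contact_force: [-0.7, 0.4, -0.0]
gripper_width: 0.753
```

Call:
drive_tool --motion '[[[0,0,0],[0,0,0],0],[[0,0,0],[0,0,0],0.4],[[0,0,0],[0,0,0],0.6],[[0,0,0],[0,0,0],0.8],[[0,0,0],[0,0,0],1],[[0,0,0],[0,0,0],1],[[0,0,0],[0,0,0],1],[[0,0,0],[0,0,0],1]]'

```text
time: 12.1
tool_pos: [0.6497, 0.1366, 0.0433]
tool_rot: [0.705, -0.704, 0.061, -0.063]
contact_force: [5.4, -0.4, 0.8]
gripper_width: 0.125
```

```bash
cat >> h.py <<'E'
PV=np.array([-.085,.05]) # pivot box x,z
def rodang(p):
    b=box(np.asarray(p)+[0,0,.0187])[0];v=b[[0,2]]-PV;return np.arctan2(v[1],v[0]),np.hypot(*v),b
def rodplan(s,a1,n):
    a0,r,_=rodang(s["tool_pos"]);a=np.linspace(a0,a1,n+1)
    d=np.diff(np.c_[np.cos(a),np.sin(a)]*.12,axis=0)
    return (s["R"].inv().apply(d[:,:1]*BX+d[:,1:]*BZ)/.025).round(2).tolist()
E
python3 - <<'E'
from h import *
from plant import manip
s=st();print(s["time"],s["tool_pos"],s["contact_force"].round(2),s["gripper_width"],rodang(s["tool_pos"]))
print(rodplan(s,.95,11))
f=manip.grab_frame("scene");cv2.imwrite("pics/s4.png",cv2.resize(f["img"][110:340,190:440],None,fx=2.6,fy=2.6,interpolation=cv2.INTER_CUBIC))
E
```

```text
12.1 [0.64974131 0.1366228  0.04331725] [ 5.35 -0.41  0.77] 0.1251301268090969 (np.float64(0.09826121779004131), np.float64(0.12249603563207502), array([0.03690515, 0.19513191, 0.06201725]))
[[-0.05, -0.37, 0.0], [-0.08, -0.36, 0.0], [-0.11, -0.36, 0.0], [-0.13, -0.35, 0.0], [-0.16, -0.34, 0.0], [-0.19, -0.32, 0.0], [-0.21, -0.31, 0.0], [-0.23, -0.29, 0.0], [-0.25, -0.27, 0.0], [-0.27, -0.25, 0.0], [-0.29, -0.23, 0.0]]
```

View pics/s4.png

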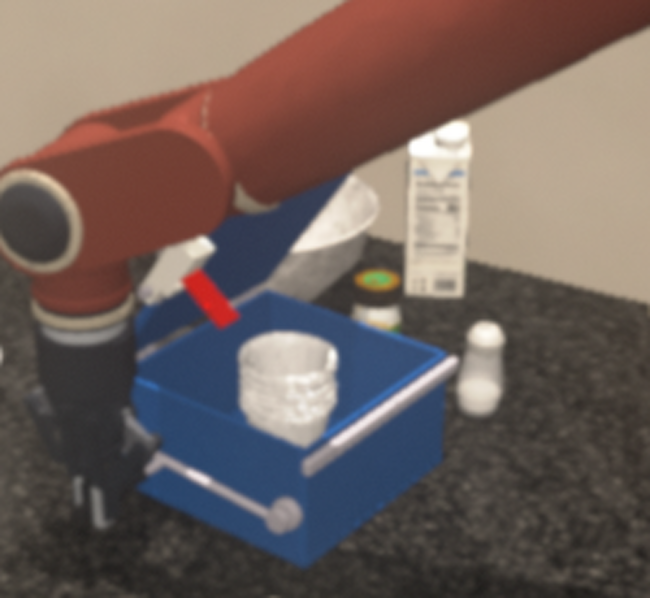

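The jaws hold the rubber bar at crop (95,510), the forearm clears the lid, and the keeper and tongue are unchanged. Now I swing to about 0.95, staying below the possible contact range.

Call:
drive_tool --motion '[[[-0.05,-0.37,0],[0,0,0],1],[[-0.08,-0.36,0],[0,0,0],1],[[-0.11,-0.36,0],[0,0,0],1],[[-0.13,-0.35,0],[0,0,0],1],[[-0.16,-0.34,0],[0,0,0],1],[[-0.19,-0.32,0],[0,0,0],1],[[-0.21,-0.31,0],[0,0,0],1],[[-0.23,-0.29,0],[0,0,0],1],[[-0.25,-0.27,0],[0,0,0],1],[[-0.27,-0.25,0],[0,0,0],1],[[-0.29,-0.23,0],[0,0,0],1],[[0,0,0],[0,0,0],1]]'

```text
time: 13.35
tool_pos: [0.6047, 0.1449, 0.1345]
tool_rot: [0.705, -0.704, 0.057, -0.066]
contact_force: [7.8, -1.9, 11.9]
gripper_width: 0.129
```

Run:
```python
from h import *
from plant import manip
s=st();print(s["time"],s["tool_pos"],s["contact_force"].round(2),s["gripper_width"],rodang(s["tool_pos"]),rel(s["tool_pos"],down(1),s)[1])
a0=rodang(s["tool_pos"])[0];print(rodplan(s,a0+.4,20))
# tangential unit (raising) and radial
a=a0;print("tang",(s["contact_force"]@(-np.sin(a)*BX+np.cos(a)*BZ)).round(2),"rad",(s["contact_force"]@(np.cos(a)*BX+np.sin(a)*BZ)).round(2))
f=manip.grab_frame("scene");cv2.imwrite("pics/s5.png",cv2.resize(f["img"][110:340,190:440],None,fx=2.6,fy=2.6,interpolation=cv2.INTER_CUBIC))
```

```text
13.35 [0.60465797 0.14488676 0.13453827] [ 7.77 -1.88 11.88] 0.1292277971950215 (np.float64(0.9357607318641511), np.float64(0.12823823440945648), array([-0.00892829,  0.1954432 ,  0.15323827])) [-0.02 -0.    0.15]
[[-0.08, -0.06, 0.0], [-0.08, -0.06, 0.0], [-0.08, -0.05, 0.0], [-0.08, -0.05, 0.0], [-0.08, -0.05, 0.0], [-0.08, -0.05, 0.0], [-0.08, -0.05, 0.0], [-0.08, -0.05, 0.0], [-0.09, -0.04, 0.0], [-0.09, -0.04, 0.0], [-0.09, -0.04, 0.0], [-0.09, -0.04, 0.0], [-0.09, -0.04, 0.0], [-0.09, -0.04, 0.0], [-0.09, -0.03, 0.0], [-0.09, -0.03, 0.0], [-0.09, -0.03, 0.0], [-0.09, -0.03, 0.0], [-0.09, -0.03, 0.0], [-0.09, -0.02, 0.0]]
tang 0.62 rad 14.3
```

View pics/s5.png

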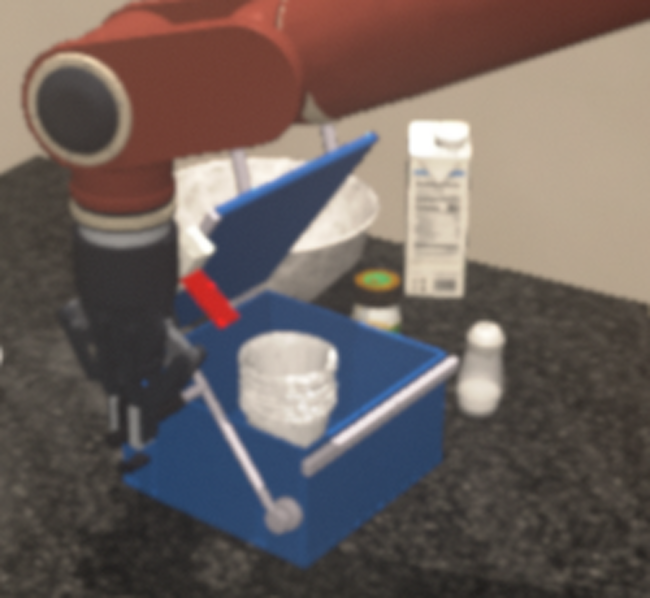

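The rod is up at roughly 0.95. It runs from the pivot at crop (283,515) to (200,378), and the tongue tip at (228,322) is still ahead of it. I'll relax the radial load and then creep up with force checks.

Call:
drive_tool --motion '[[[-0.02,-0.12,0],[0,0,0],1],[[-0.08,-0.06,0],[0,0,0],1],[[-0.08,-0.06,0],[0,0,0],1],[[0,0,0],[0,0,0],1],[[0,0,0],[0,0,0],1]]'

```text
time: 13.9
tool_pos: [0.5996, 0.1457, 0.1385]
tool_rot: [0.705, -0.704, 0.058, -0.065]
contact_force: [7.9, -0.7, 6.3]
gripper_width: 0.127
```

```bash
cat >> h.py <<'E'
def rodrep():
    s=st();a,r,b=rodang(s["tool_pos"]);F=s["contact_force"]
    print("t",s["time"],"ang %.3f r %.4f"%(a,r),b.round(4),"F",F.round(1),"tang %.1f rad %.1f"%(F@(-np.sin(a)*BX+np.cos(a)*BZ),F@(np.cos(a)*BX+np.sin(a)*BZ)),"gw %.3f"%s["gripper_width"]);return s
E
python3 - <<'E'
from h import *
f=load("f1.npz","s_")
px=np.array([[190+u/2.6,110+v/2.6] for u,v in((270,497),(200,378),(283,515))])
w=box(on_plane(f,px,BY,O+.116*BY));print(w.round(4));d=w[1]-w[0];print("rod angle img before",np.arctan2(d[2],d[0]))
rodrep()
E
```

```text
[[-0.0764  0.116   0.0676]
 [-0.0073  0.116   0.1503]
 [-0.0893  0.116   0.056 ]]
rod angle img before 0.8750177140708463
t 13.9 ang 0.987 r 0.1285 [-0.0141  0.1954  0.1572] F [ 7.9 -0.7  6.3] tang -3.1 rad 9.6 gw 0.127
```

Call:
drive_tool --motion '[[[0.06,-0.09,0],[0,0,0],1],[[0.05,-0.08,0],[0,0,0],1],[[0,0,0],[0,0,0],1],[[0,0,0],[0,0,0],1]]'

```text
time: 14.3
tool_pos: [0.599, 0.1457, 0.1391]
tool_rot: [0.705, -0.704, 0.061, -0.062]
contact_force: [4.5, 0.5, -0.8]
gripper_width: 0.124
```

```bash
python3 -c "
from h import *
rodrep()"
```

```text
t 14.3 ang 0.993 r 0.1287 [-0.0146  0.1953  0.1578] F [ 4.5  0.5 -0.8] tang -4.1 rad 1.7 gw 0.124
```

Call:
drive_tool --motion '[[[-0.08,-0.055,0],[0,0,0],1],[[-0.08,-0.055,0],[0,0,0],1],[[-0.08,-0.055,0],[0,0,0],1],[[-0.08,-0.05,0],[0,0,0],1],[[0,0,0],[0,0,0],1],[[0,0,0],[0,0,0],1]]'

```text
time: 14.9
tool_pos: [0.5908, 0.1471, 0.1448]
tool_rot: [0.705, -0.704, 0.061, -0.062]
contact_force: [5.3, 1.6, 2.0]
gripper_width: 0.124
```

```bash
python3 -c "
from h import *
rodrep()"
```

```text
t 14.9 ang 1.071 r 0.1294 [-0.023   0.1952  0.1635] F [5.3 1.6 2. ] tang -3.4 rad 4.1 gw 0.124
```

Call:
drive_tool --motion '[[[-0.08,-0.05,0],[0,0,0],1],[[-0.08,-0.05,0],[0,0,0],1],[[-0.085,-0.05,0],[0,0,0],1],[[0,0,0],[0,0,0],1]]'

```text
time: 15.3
tool_pos: [0.5845, 0.1483, 0.1488]
tool_rot: [0.705, -0.704, 0.062, -0.062]
contact_force: [3.7, 2.4, 4.2]
gripper_width: 0.126
```

Call:
drive_tool --motion '[[[-0.085,-0.05,0],[0,0,0],1],[[-0.085,-0.05,0],[0,0,0],1],[[0,0,0],[0,0,0],1]]'

```text
time: 15.6
tool_pos: [0.5805, 0.149, 0.1507]
tool_rot: [0.705, -0.704, 0.061, -0.062]
contact_force: [4.8, 2.1, 1.0]
gripper_width: 0.126
```

Run:
```python
from h import *
from plant import manip
rodrep()
f=manip.grab_frame("scene");cv2.imwrite("pics/s6.png",cv2.resize(f["img"][180:330,220:340],None,fx=4,fy=4,interpolation=cv2.INTER_CUBIC))
```

```text
t 15.6 ang 1.163 r 0.1301 [-0.0334  0.1953  0.1694] F [4.8 2.1 1. ] tang -3.6 rad 2.7 gw 0.126
```

View pics/s6.png

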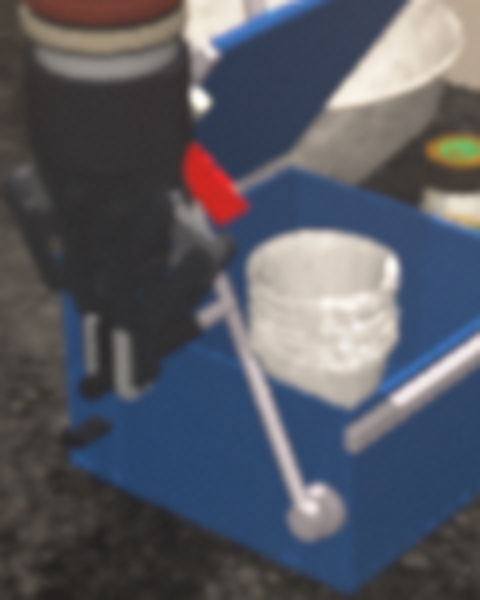

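The rod now points towards the tongue. The rod is visible up to crop (220,275), the tongue spans (190,150) to (240,215), and contact is predicted at about 1.2. I'll creep with small steps.

Call:
drive_tool --motion '[[[-0.085,-0.045,0],[0,0,0],1],[[-0.085,-0.045,0],[0,0,0],1],[[0,0,0],[0,0,0],1]]'

```text
time: 15.95
tool_pos: [0.5762, 0.1497, 0.1531]
tool_rot: [0.705, -0.704, 0.061, -0.062]
contact_force: [3.7, 3.2, 2.5]
gripper_width: 0.124
```

Call:
drive_tool --motion '[[[-0.09,-0.045,0],[0,0,0],1],[[0,0,0],[0,0,0],1]]'

```text
time: 16.15
tool_pos: [0.5757, 0.1498, 0.1534]
tool_rot: [0.705, -0.704, 0.06, -0.064]
contact_force: [13.7, 2.8, -5.6]
gripper_width: 0.125
```

```bash
python3 -c "
from h import *
rodrep()"
```

```text
t 16.15 ang 1.205 r 0.1307 [-0.0383  0.1952  0.1721] F [13.7  2.8 -5.6] tang -14.2 rad -0.6 gw 0.125
```

The tangential force jumped from -3 to -14 N and motion stopped, so the ball has met the tongue. I'll back off the load and release.

Call:
drive_tool --motion '[[[0.06,0.03,0],[0,0,0],1],[[0,0,0],[0,0,0],1]]'

```text
time: 16.35
tool_pos: [0.5761, 0.1497, 0.1532]
tool_rot: [0.705, -0.704, 0.061, -0.062]
contact_force: [7.6, 2.4, 0.5]
gripper_width: 0.12
```

Call:
drive_tool --motion '[[[0,0,0],[0,0,0],0.6],[[0,0,0],[0,0,0],0.4],[[0,0,0],[0,0,0],0.2],[[0,0,0],[0,0,0],0.2],[[0,0,0],[0,0,0],0.2]]'

```text
time: 16.85
tool_pos: [0.5749, 0.1494, 0.1529]
tool_rot: [-0.704, 0.705, -0.062, 0.061]
contact_force: [0.1, 0.6, 0.6]
gripper_width: 0.399
```

```bash
python3 -c "
from h import *
s=rodrep()
print(rel(lidpt(.945,-.222,0,.05)+[0,0,.06],down(1),s))"
```

```text
t 16.85 ang 1.209 r 0.1300 [-0.039   0.1947  0.1716] F [0.1 0.6 0.6] tang 0.3 rad 0.6 gw 0.399
(array([ 1.97, -9.37, -7.79]), array([ 0.01, -0.  , -0.01]))
```

Call:
drive_tool --motion '[[[0,-0.4,0],[0,0,0],0.2],[[0,-0.8,0],[0,0,0],0.2],[[0,-1,0],[0,0,0],0.2],[[0,-1,0],[0,0,0],0.2],[[0,-1,0],[0,0,0],0.2],[[0,-1,0],[0,0,0],0.2],[[0,-1,0],[0,0,0],0.2],[[0,-1,0],[0,0,0],0.2],[[0,-1,0],[0,0,0],0.2],[[0,-1,0],[0,0,0],0.2],[[0,-0.2,0],[0,0,0],0.2]]'

```text
time: 17.95
tool_pos: [0.5762, 0.1497, 0.3934]
tool_rot: [0.705, -0.704, 0.059, -0.064]
contact_force: [-0.0, -0.4, 0.8]
gripper_width: 0.393
```

Call:
drive_tool --motion '[[[0.1,0,-0.7],[0,0,0],0.2],[[0.2,0,-0.8],[0,0,0],0.3],[[0.2,0,-0.8],[0,0,0],0.4],[[0.2,0,-0.8],[0,0,0],0.4],[[0.2,0,-0.8],[0,0,0],0.4],[[0.2,0,-0.8],[0,0,0],0.4],[[0.2,0,-0.8],[0,0,0],0.4],[[0.2,0,-0.8],[0,0,0],0.4],[[0.2,0,-0.8],[0,0,0],0.4],[[0.2,0,-0.6],[0,0,0],0.4],[[0,0,0],[0,0,0],0.4]]'

```text
time: 19.05
tool_pos: [0.5883, -0.0503, 0.3867]
tool_rot: [-0.704, 0.704, -0.064, 0.062]
contact_force: [0.1, 0.7, 0.1]
gripper_width: 0.297
```

Run:
```python
from h import *
from plant import manip
s=st();print(s["time"],s["tool_pos"],s["contact_force"].round(2),s["gripper_width"])
f=manip.grab_frame("top");P=cloud(f);B=box(P.reshape(-1,3)).reshape(P.shape)
try: print(lidplane(f))
except Exception as e: print(e)
# handle points in depth (above lid top)
m=(B[...,2]>.30)&(B[...,2]<.345)&(np.abs(B[...,1])<.06)&(B[...,0]>-.06)&(B[...,0]<.08)
print(m.sum(),np.percentile(B[m],[5,50,95],axis=0).round(4).tolist() if m.sum() else "")
f2=manip.grab_frame("scene");np.savez("f2.npz",**{n+k:np.asarray(v) for n,g in(("s_",f2),("t_",f)) for k,v in g.items()})
cv2.imwrite("pics/s7.png",np.hstack([cv2.resize(f2["img"][120:330,220:360],(400,600),interpolation=cv2.INTER_CUBIC),cv2.resize(f["img"][180:330,210:310],(400,600),interpolation=cv2.INTER_CUBIC)]))
print(rel(lidpt(.945,-.222,0,.05)+[0,0,-.0187],down(1),s))
```

```text
19.05 [ 0.5883332  -0.05033164  0.38666616] [0.08 0.69 0.11] 0.29734011975241065
(np.float64(0.9389739392112285), np.float64(-0.011713061445087297), 349, np.float64(0.0008871534191065079), np.float64(-0.004027973035929999))
50 [[-0.0066, -0.0418, 0.3046], [-0.0024, 0.053, 0.3199], [0.014, 0.0592, 0.3345]]
(array([ 0.07,  3.13, -0.01]), array([ 0.  , -0.03, -0.03]))
```

View pics/s7.png

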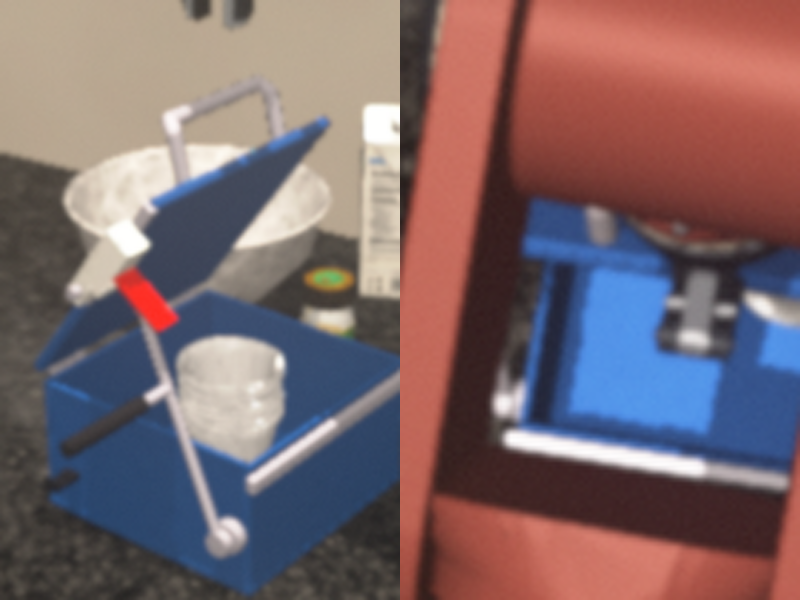

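The ball end rests behind the red tongue (left crop about (150,320)), the lid is at 0.94 and the rod holds by itself. I'll regrip the bar.

Call:
drive_tool --motion '[[[0.1,0.5,0],[0,0,0],0.4],[[0,0.8,0],[0,0,0],0.4],[[0,0.8,0],[0,0,0],0.4],[[0,0.5,0],[0,0,0],0.4],[[0,0.35,0],[0,0,0],0.4],[[0,0,0],[0,0,0],0.4]]'

```text
time: 19.75
tool_pos: [0.5906, -0.0482, 0.3127]
tool_rot: [0.705, -0.704, 0.062, -0.06]
contact_force: [-0.8, 0.3, 0.2]
gripper_width: 0.3
```

Call:
drive_tool --motion '[[[0,0,0],[0,0,0],0.6],[[0,0,0],[0,0,0],0.7],[[0,0,0],[0,0,0],0.8],[[0,0,0],[0,0,0],1],[[0,0,0],[0,0,0],1],[[0,0,0],[0,0,0],1]]'

```text
time: 20.35
tool_pos: [0.5917, -0.0488, 0.316]
tool_rot: [-0.704, 0.704, -0.061, 0.062]
contact_force: [0.4, 1.4, 4.9]
gripper_width: 0.108
```

```bash
cat >> h.py <<'E'
def lidrep(a1=None,n=8):
    s=st();a,r=lidang(s["tool_pos"]);F=s["contact_force"];g=a+np.arctan2(.05,.222)
    T=np.sin(g)*BX+np.cos(g)*BZ;Rd=-np.cos(g)*BX+np.sin(g)*BZ   # raising tangent, outward
    print("t",s["time"],"lid %.3f r %.4f"%(a,r),"F",F.round(1),"tang %.1f rad %.1f"%(F@T,F@Rd),"gw %.3f"%s["gripper_width"])
    if a1: 
        P=np.array([lidpt(t,-.222,0,.05) for t in np.linspace(a,a1,n+1)])
        print((s["R"].inv().apply(np.diff(P,axis=0))/.025).round(3).tolist())
    return s
E
python3 -c "
from h import *
lidrep(.71,12)"
```

```text
t 20.35 lid 0.963 r 0.2339 F [0.4 1.4 4.9] tang 2.0 rad 4.5 gw 0.108
[[-0.177, 0.074, -0.0], [-0.176, 0.078, -0.0], [-0.174, 0.081, -0.0], [-0.172, 0.085, -0.0], [-0.171, 0.088, -0.0], [-0.169, 0.092, -0.0], [-0.167, 0.096, -0.0], [-0.165, 0.099, -0.0], [-0.163, 0.103, -0.0], [-0.16, 0.106, -0.0], [-0.158, 0.109, -0.0], [-0.156, 0.113, -0.0]]
```

Call:
drive_tool --motion '[[[-0.18,0.07,0],[0,0,0],1],[[-0.18,0.08,0],[0,0,0],1],[[-0.17,0.08,0],[0,0,0],1],[[-0.17,0.085,0],[0,0,0],1],[[-0.17,0.09,0],[0,0,0],1],[[0,0,0],[0,0,0],1]]'

```text
time: 20.95
tool_pos: [0.569, -0.0447, 0.305]
tool_rot: [0.704, -0.704, 0.062, -0.061]
contact_force: [-0.6, 1.4, 6.5]
gripper_width: 0.111
```

```bash
python3 -c "
from h import *
lidrep(.73,8)"
```

```text
t 20.95 lid 0.854 r 0.2338 F [-0.6  1.4  6.5] tang 2.4 rad 6.1 gw 0.111
[[-0.124, 0.068, 0.0], [-0.123, 0.07, 0.0], [-0.121, 0.072, 0.0], [-0.12, 0.074, 0.0], [-0.119, 0.076, 0.0], [-0.118, 0.077, 0.0], [-0.117, 0.079, 0.0], [-0.116, 0.081, 0.0]]
```

Call:
drive_tool --motion '[[[-0.12,0.065,0],[0,0,0],1],[[-0.12,0.065,0],[0,0,0],1],[[-0.12,0.07,0],[0,0,0],1],[[0,0,0],[0,0,0],1]]'

```text
time: 21.35
tool_pos: [0.5604, -0.0431, 0.2997]
tool_rot: [0.705, -0.704, 0.062, -0.062]
contact_force: [0.2, 1.2, 4.9]
gripper_width: 0.112
```

Call:
drive_tool --motion '[[[-0.12,0.07,0],[0,0,0],1],[[0,0,0],[0,0,0],1]]'

```text
time: 21.55
tool_pos: [0.5577, -0.0427, 0.2979]
tool_rot: [0.704, -0.704, 0.061, -0.062]
contact_force: [0.2, 1.2, 5.7]
gripper_width: 0.11
```

```bash
python3 -c "
from h import *
lidrep(.7,8)"
```

```text
t 21.55 lid 0.796 r 0.2334 F [0.2 1.2 5.7] tang 3.0 rad 4.8 gw 0.110
[[-0.093, 0.058, -0.0], [-0.092, 0.059, -0.0], [-0.091, 0.06, -0.0], [-0.091, 0.061, -0.0], [-0.09, 0.062, -0.0], [-0.089, 0.063, -0.0], [-0.088, 0.065, -0.0], [-0.088, 0.066, -0.0]]
```

Call:
drive_tool --motion '[[[-0.09,0.06,0],[0,0,0],1],[[-0.09,0.06,0],[0,0,0],1],[[0,0,0],[0,0,0],1]]'

```text
time: 21.85
tool_pos: [0.5529, -0.0418, 0.2942]
tool_rot: [0.705, -0.704, 0.062, -0.061]
contact_force: [1.0, 1.5, 3.1]
gripper_width: 0.114
```

Call:
drive_tool --motion '[[[-0.09,0.06,0],[0,0,0],1],[[0,0,0],[0,0,0],1]]'

```text
time: 22.05
tool_pos: [0.5506, -0.0414, 0.2926]
tool_rot: [0.705, -0.704, 0.062, -0.061]
contact_force: [-0.6, 2.0, 4.2]
gripper_width: 0.115
```

```bash
python3 -c "
from h import *
lidrep()"
```

```text
t 22.05 lid 0.758 r 0.2328 F [-0.6  2.   4.2] tang 1.6 rad 4.0 gw 0.115
```

Call:
drive_tool --motion '[[[-0.09,0.06,0],[0,0,0],1],[[0,0,0],[0,0,0],1]]'

```text
time: 22.25
tool_pos: [0.5488, -0.0411, 0.2913]
tool_rot: [0.705, -0.704, 0.062, -0.061]
contact_force: [0.3, 2.6, 2.5]
gripper_width: 0.107
```

Call:
drive_tool --motion '[[[-0.06,0.04,0],[0,0,0],1],[[0,0,0],[0,0,0],1]]'

```text
time: 22.45
tool_pos: [0.5476, -0.0409, 0.2904]
tool_rot: [0.705, -0.704, 0.062, -0.062]
contact_force: [1.8, 2.3, 2.1]
gripper_width: 0.114
```

```bash
python3 -c "
from h import *
lidrep()"
```

```text
t 22.45 lid 0.742 r 0.2327 F [1.8 2.3 2.1] tang 2.3 rad 0.9 gw 0.114
```

Call:
drive_tool --motion '[[[-0.06,0.04,0],[0,0,0],1],[[0,0,0],[0,0,0],1]]'

```text
time: 22.65
tool_pos: [0.5468, -0.0408, 0.2898]
tool_rot: [0.704, -0.704, 0.061, -0.062]
contact_force: [4.1, 3.0, 2.0]
gripper_width: 0.114
```

Call:
drive_tool --motion '[[[-0.06,0.04,0],[0,0,0],1],[[0,0,0],[0,0,0],1]]'

```text
time: 22.85
tool_pos: [0.5465, -0.0407, 0.2896]
tool_rot: [-0.704, 0.704, -0.059, 0.064]
contact_force: [8.1, 0.7, 2.2]
gripper_width: 0.111
```

```bash
python3 -c "
from h import *
lidrep()"
```

```text
t 22.85 lid 0.736 r 0.2327 F [8.1 0.7 2.2] tang 7.7 rad -2.7 gw 0.111
```

The force rose from 2.3 to 7.7 N while motion stalled at about the predicted home angle (lid about 0.71). I'll unload slightly, let go and check before handing in.

Call:
drive_tool --motion '[[[0.05,-0.04,0],[0,0,0],1],[[0,0,0],[0,0,0],0.6],[[0,0,0],[0,0,0],0.5],[[0,0,0],[0,0,0],0.4],[[0,0,0],[0,0,0],0.4],[[0,0,0],[0,0,0],0.4]]'

```text
time: 23.45
tool_pos: [0.5456, -0.0408, 0.2893]
tool_rot: [-0.704, 0.704, -0.062, 0.061]
contact_force: [0.1, 0.7, 0.4]
gripper_width: 0.294
```

Call:
drive_tool --motion '[[[0,-0.3,0],[0,0,0],0.4],[[0,-0.5,0],[0,0,0],0.4],[[0,-0.8,0],[0,0,0],0.4],[[0,-1,0],[0,0,0],0.4],[[0,-1,0],[0,0,0],0.4],[[0,-1,0],[0,0,0],0.4],[[-0.6,-0.6,-0.6],[0,0,0],0.4],[[-0.9,0,-0.9],[0,0,0],0.4],[[-0.9,0,-0.9],[0,0,0],0.4],[[-0.9,0,-0.9],[0,0,0],0.4],[[-0.9,0,-0.9],[0,0,0],0.4],[[0,0,0],[0,0,0],0.4]]'

```text
time: 24.65
tool_pos: [0.4226, -0.1273, 0.422]
tool_rot: [-0.704, 0.705, -0.062, 0.064]
contact_force: [-0.3, 0.0, -0.4]
gripper_width: 0.303
```

Run:
```python
from h import *
from plant import manip
s=st();print(s["time"],s["tool_pos"],s["contact_force"].round(2))
F={n:manip.grab_frame(n) for n in("scene","top")}
np.savez("f3.npz",**{n[0]+"_"+k:np.asarray(v) for n,f in F.items() for k,v in f.items()})
for n,f in F.items():
    try: print(n,lidplane(f))
    except Exception as e: print(n,e)
cv2.imwrite("pics/s8.png",cv2.resize(F["scene"]["img"][140:320,220:380],None,fx=3.3,fy=3.3,interpolation=cv2.INTER_CUBIC))
```

```text
24.65 [ 0.42257581 -0.12728865  0.42204583] [-0.26  0.02 -0.42]
scene index 2 is out of bounds for axis 0 with size 0
top (np.float64(0.7024506139413003), np.float64(-0.012361549483167339), 3983, np.float64(0.0011118779990629951), np.float64(-0.0027623940933283325))h.py:44: RuntimeWarning: Mean of empty slice.
  c=q.mean(0);n=np.linalg.svd(q-c,full_matrices=False)[2][2];n*=np.sign(n@(BX+BZ));r=(q-c)@n;q=q[abs(r)<2*r.std()+1e-4]
  ret = um.true_divide(
```

View pics/s8.png

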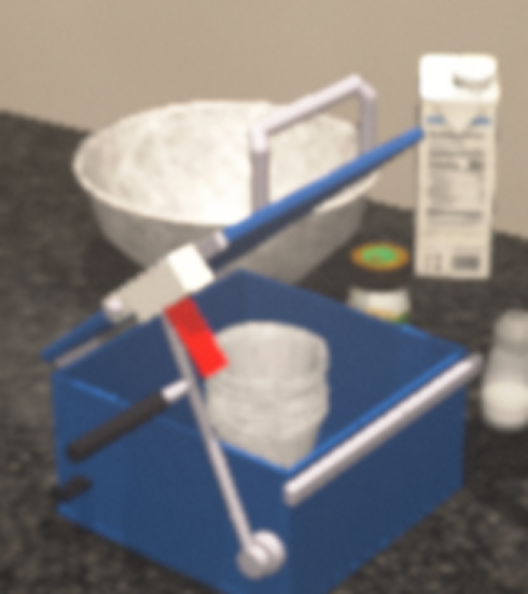

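The lid stands on the rod: the rod runs from the pivot at crop (260,553) up into the keeper at (165,312), just behind the tongue. Lid angle is 0.702 from depth, against 0.704 predicted for home. One numeric check of the ball end follows.

Run:
```python
from h import *
f=load("f3.npz","s_")
px=np.array([[220+u/3.3,140+v/3.3] for u,v in((250,545),(167,318))])
w=box(on_plane(f,px,BY,O+.116*BY));d=w[1]-w[0];a=np.arctan2(d[2],d[0])
for t in(.695,.702,.715):
  for ang in (a,1.13,1.17,1.2):
    b=np.array([-.085+.18*np.cos(ang),.05+.18*np.sin(ang)])-[.1,.118]
    print(t,round(float(ang),3),"ball lid x %.4f z %.4f"%(b[0]*np.cos(t)-b[1]*np.sin(t),b[0]*np.sin(t)+b[1]*np.cos(t)))
```

```text
0.695 1.144 ball lid x -0.1463 z 0.0028
0.695 1.13 ball lid x -0.1438 z 0.0035
0.695 1.17 ball lid x -0.1507 z 0.0016
0.695 1.2 ball lid x -0.1559 z -0.0001
0.702 1.144 ball lid x -0.1463 z 0.0018
0.702 1.13 ball lid x -0.1438 z 0.0025
0.702 1.17 ball lid x -0.1507 z 0.0005
0.702 1.2 ball lid x -0.1559 z -0.0012
0.715 1.144 ball lid x -0.1463 z -0.0001
0.715 1.13 ball lid x -0.1439 z 0.0006
0.715 1.17 ball lid x -0.1507 z -0.0014
0.715 1.2 ball lid x -0.1559 z -0.0032
```

The ball's z comes out within about 2 mm of home for every plausible angle, and well past the hole mouth at -12 mm. Handing in.

```bash
python3 -c "
from plant import manip
print(manip.job_done()); print(manip.state()['time'])"
```

```text
the job is handed in; nothing more can be done
None
the job is handed in; nothing more can be done
```

The box is open and propped, the gripper is clear of it, and I handed the job in at about 24.8 s; the hand-in reported no verdict.

**What I did:**
- I lifted the lid by its bar to about 0.94 rad and let go.
- I swung the rod up by its rubber grip until the ball met the tongue, where the force at the grip jumped from about 3 to 14 N (roughly 7 N at the ball).
- I regripped the bar and lowered the lid in small steps until it stalled. The bar force rose from 2.3 to 7.7 N, roughly 8 N at the ball, and I then eased off and released.

**Last checks:**
- **Lid angle:** the top camera's depth gives 0.702 rad, against 0.704 predicted for the ball home.
- **Ball position:** the computed position is x about -0.146 to -0.151 m and z about 0 to +2 mm, within the ±3 mm limit. The camera can't see the ball inside the keeper, so full depth rests on the force stall and this geometry.
- **Surroundings:** the jar and shaker looked undisturbed in the last picture. The timer was outside that crop and I did not re-measure it; the arm stayed well away from it.

**Disagreements:**
- The lid angle worked out from the gripper read about 0.02 rad higher than the camera, probably because the bar sat slightly off the nominal grasp point.
- The lid fit from the scene camera failed at the end because it found no usable points, so the final angle comes from the top camera alone.

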